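# Sort the weld-training coupons into their trays

### The job

Tidy the welding trainer's bench: put the two blue T-joint coupons in the green tray, the two blue pipe coupons in the yellow tray and the copper nozzle in the red tray. Set each one down gently, without dropping it, so that it stands upright and flat on the tray's floor, and let go of everything. Leave the jar and the brush where they are.

Things in the scene. Friction and masses are not known exactly. Their poses are not given: they have to be found in the camera images.
- tee_a: Blue plastic T-joint practice coupon with green squares, standing on its base plate: base 80 mm (x) by 50 mm (y) by 8 mm, with an upright web along the middle, 80 mm long (x), 8 mm thick (y), its top 60 mm above the underside. About 80 g; take it by the web across y. Alike with the other T coupon. Origin: centre of the underside, z up.
- tee_b: Blue plastic T-joint practice coupon with green squares, standing on its base plate: base 80 mm (x) by 50 mm (y) by 8 mm, with an upright web along the middle, 80 mm long (x), 8 mm thick (y), its top 60 mm above the underside. About 80 g; take it by the web across y. Alike with the other T coupon. Origin: centre of the underside, z up.
- pipe_a: Blue plastic pipe practice coupon with green squares, a plain tube standing on end: outside diameter 48 mm, 60 mm tall, wall 5 mm. About 60 g. Alike with the other pipe coupon. Origin: centre of the underside, z up along the tube.
- pipe_b: Blue plastic pipe practice coupon with green squares, a plain tube standing on end: outside diameter 48 mm, 60 mm tall, wall 5 mm. About 60 g. Alike with the other pipe coupon. Origin: centre of the underside, z up along the tube.
- nozzle: Copper torch gas nozzle standing on its wide end: diameter 26 mm up to 45 mm height, then tapering to 20 mm at its top, 65 mm above the underside; black bore on top. About 90 g. Origin: centre of the underside, z up.
- tray_green: Green plastic tray fixed to the bench, for the two T-joint coupons. Outer 110 mm along its x by 150 mm along its y by 24 mm high; walls 5 mm thick, floor 4 mm thick (inside 100 by 140 mm, 20 mm deep). White outlines on the floor mark the places: two 80 by 50 mm rectangles, long side along x, centred 35 mm either side of the tray's centre along y (the two T coupons fit side by side only with their webs along the tray's x). Origin: centre of the underside, z up.
- tray_yellow: Yellow plastic tray fixed to the bench, for the two pipe coupons. Outer 110 mm along its x by 150 mm along its y by 24 mm high; walls 5 mm thick, floor 4 mm thick (inside 100 by 140 mm, 20 mm deep). White outlines on the floor mark the places: two 48 mm circles, centred 35 mm either side of the tray's centre along y. Origin: centre of the underside, z up.
- tray_red: Red plastic tray fixed to the bench, for the copper nozzle. Outer 110 mm along its x by 150 mm along its y by 24 mm high; walls 5 mm thick, floor 4 mm thick (inside 100 by 140 mm, 20 mm deep). White outlines on the floor mark the places: one 26 mm circle at the tray's centre. Origin: centre of the underside, z up.
- jar: Bystander, to be left alone: closed jar with black cap and paper label, diameter 60 mm, 55 mm tall. Origin: centre of the underside.
- brush: Bystander, to be left alone: brush with a wooden handle, 170 mm long, lying on the bench along its x, 20 mm high. Origin: underside, middle of its length.
Not all that is in view belongs to the job. Of the things that look like the nozzle, the smaller one is meant.

How it is judged (in metres and radians):
At the end, for the whole second after the job is handed in: T coupons in green, pipes in yellow, nozzle in red tray: origins within 45 mm (x) and 65 mm (y) of the tray's centre, undersides on its floor (under 10 mm above its underside), upright within 0.1 rad, released, slower than 0.02 m/s; jar and brush within 20 mm of their starts (x of tee_a in the frame of tray_green between -0.045 and 0.045 m and y of tee_a in the frame of tray_green between -0.065 and 0.065 m and z of tee_a in the frame of tray_green between 0 and 0.01 m and angle between each of tee_a, tee_b, pipe_a, pipe_b, nozzle's own z axis and vertical below 0.1 rad and linear speed of each of tee_a, tee_b, pipe_a, pipe_b, nozzle below 0.02 m/s and x of tee_b in the frame of tray_green between -0.045 and 0.045 m and y of tee_b in the frame of tray_green between -0.065 and 0.065 m and z of tee_b in the frame of tray_green between 0 and 0.01 m and x of pipe_a in the frame of tray_yellow between -0.045 and 0.045 m and y of pipe_a in the frame of tray_yellow between -0.065 and 0.065 m and z of pipe_a in the frame of tray_yellow between 0 and 0.01 m and x of pipe_b in the frame of tray_yellow between -0.045 and 0.045 m and y of pipe_b in the frame of tray_yellow between -0.065 and 0.065 m and z of pipe_b in the frame of tray_yellow between 0 and 0.01 m and x of nozzle in the frame of tray_red between -0.045 and 0.045 m and y of nozzle in the frame of tray_red between -0.065 and 0.065 m and z of nozzle in the frame of tray_red between 0 and 0.01 m and distance of each of jar, brush from where it was at the start of the episode below 0.02 m); the robot touches nothing.
It fails at once if a coupon or the nozzle dropped or thrown (faster than 0.8 m/s while not held) ((linear speed of tee_a above 0.8 m/s and contact force between the fingers and tee_a below 0.05 N) or (linear speed of tee_b above 0.8 m/s and contact force between the fingers and tee_b below 0.05 N) or (linear speed of pipe_a above 0.8 m/s and contact force between the fingers and pipe_a below 0.05 N) or (linear speed of pipe_b above 0.8 m/s and contact force between the fingers and pipe_b below 0.05 N) or (linear speed of nozzle above 0.8 m/s and contact force between the fingers and nozzle below 0.05 N)).
It fails at once if the jar or the brush moved by more than 20 mm (distance of any of jar, brush from where it was at the start of the episode above 0.02 m).
It also fails if it takes over 120 s, if anything falls off the work surface, if the arm or the gripper's body presses on something with over 40 N, if the wrist force passes 120 N, or if a joint passes its speed limit or range.

### The arm

A 6-joint arm with a two-finger parallel gripper is mounted at the origin on the work surface. World frame = base frame: x ahead of the robot, y to its left, z up, the work surface at z = 0. Lengths are in mm, angles in degrees, forces in N, time in s.
With the tool pointing down it reaches from about 400 to 925 mm from the base axis. Payload 3.4 kg.
Tool frame: the origin (TCP) lies between the finger pads; the fingertips stand 22 mm ahead of it and the grasp point (between the pads) lies 3 mm ahead of it; y points along the fingers, z is the direction in which the jaws open and shut, and the axes are right-handed (so a half turn about y gives the same grasp; the last joint's range is limited). The gripper opens to 85 mm and grips with 20 to 120 N. Pads are 22 mm wide; open, the fingers measure 114 mm over their backs; the gripper's body (76 mm by 85 mm) begins 54 mm behind the grasp point. The pads swing forward as they close: fully open they stand 13 mm farther back than shut.
Start: joints at [61.221, 17.578, 86.31, -0, 76.112, -4.211], TCP at [239.096, 522.938, 253.305] pointing down, gripper open.
Joint ranges: [-179.03, 179.03], [-60, 130.46], [8.19, 133.38], [-81.62, 261.62], [5.75, 156.47], [-153.77, 153.77]. Speed limits (degrees/s): [147.25, 147.25, 180, 180, 180, 180].

### API

Orientations are given as [roll, pitch, yaw] about the fixed x, y, z axes, in that order (R = Rz(yaw) Ry(pitch) Rx(roll)).
In Python, from bench import * gives the robot as it stands.
- The arm moves only by the tool arm_command, never from a script. Its arguments are lists of equal length, an entry for each row: "hand": the finger opening in mm, from 0 to 85.4; "slide": the shift along the tool's x, y, z in mm, a list of three; "twist": the turn about the tool's y in degrees. In form: {"hand": [hand, ...], "slide": [[dx, dy, dz], ...], "twist": [twist, ...]}. A call has 1 to 8 rows; each row shifts and turns the commanded pose from where the row before left it, along the tool's axes as they then stand; what a row does not reach is not made up. A row lasts 1/10 s, in which the tool goes at most 50 mm and 8.59 degrees, less where a joint would pass 70% of its speed; a pose out of reach is approached as far as the arm can. A call is refused whole if a number of a shift passes 50 or a number of a turn 8.59, either way. A call with a gripper value outside its range is refused whole. The fingers move at their own pace and stop on an object; the grip force is fixed at half the most. Time passes only in rows, so rows that do not move let the fingers close. It gives the time, the measured TCP pose, the force and the opening at its end, in the units of the state.
- read_state(): the state, without advancing time (a new reading comes with each control period).
- get_image(name): name is "scene" or "top" or "wrist"; returns a dict with "pixels" (420x560x3 uint8, red, green, blue), "z_map" (420x560 float32, mm along the optical axis (not along the pixel's ray), 0 where there is no reading), "fx", "fy", "cx", "cy" (pixels), "T" (4x4, takes a point from camera to world coordinates). Camera axes: x right, y up, looking along -z (the intrinsics and any distortion apply to the point x, -y, -z); pixel columns grow to the right and rows downward; lengths in mm; the calibration is good to about 2 mm. The wrist camera is an equidistant fisheye: a pixel r from the principal point sees the ray r / f radians off the axis. A picture is of the moment at which its call begins.
- hand_in(): hands the job in, once; it reports no verdict.
Trained networks look in a picture, given as the dict that the camera call returned (one of the last four; its "shot" number tells which), for a name from the list of things; names that differ only in an ending like _2 or _b are one class to them, and where a whole thing is asked for, a point or a joint stands for the part that bears it (a point fixed in the world has none). Each returns a list of dicts, best first, with "p" (0 to 1); they miss things now and then, are a little off and sometimes report something else, mostly with a low value. They report only what shows in the picture. A call takes as long as a camera call. They do not tell look-alikes from the thing itself.
- spot_in(target, picture): "box" ([left, top, right, bottom] as shares, 0 to 1, of the picture: columns of its width, rows of its height, round what is visible of it).
- trace(target, picture): "mask" (420x560 bool, what is visible of it) and "box" ([left, top, right, bottom] as shares, 0 to 1, of the picture: columns of its width, rows of its height, round what is visible of it).
The state is a dict: "time": time; "joint_pos": joint angles; "joint_velocities": joint speeds; "tau": joint torques, N m; "tcp_pos": TCP position; "tool_rot": TCP orientation; "ft_force": force on the tool from outside, world axes, zero at the start; "ft_torque": the same for the moment, N m; "finger_gap": finger opening in mm.
Only numpy, scipy, OpenCV 4.12 (cv2) and the standard library are available. Lean on these libraries where they do the work, as an engineer would, in place of code of your own. Each camera call takes 0.05 s, during which the arm holds its last target. There are 200 camera calls.

## Working session

There is one attempt and no reset: what is moved stays moved. The work goes in short steps, Python scripts to look and compute and a tool call to move; the robot and the scene stay as the last step left them, time stands still between calls to the robot, and variables do not carry over. Pictures are saved under pics/ and viewed, about 12 in all and at most 16, crops included, and the job is handed in when it is done.

Besides the shell and the picture viewer there is one more tool, called after ">>>" by a JSON object that holds its "name" and its "arguments". arm_command: Moves the arm, as the interface text tells. Its arguments: {"type":"object","properties":{"hand":{"type":"array","items":{"type":"number"}},"slide":{"type":"array","items":{"type":"array","items":{"type":"number"}}},"twist":{"type":"array","items":{"type":"number"}}},"required":["hand","slide","twist"]}

```bash
ls; mkdir -p pics
cat > h.py <<'E'
from bench import *
import numpy as np, cv2
def world(im,mask):
    v,u=np.nonzero(mask&(im["z_map"]>0)); z=im["z_map"][v,u]
    P=np.stack([(u-im["cx"])/im["fx"]*z,-(v-im["cy"])/im["fy"]*z,-z,np.ones_like(z)])
    return (im["T"]@P)[:3].T
def save(im,n,crop=None,s=1):
    p=im["pixels"][:,:,::-1]
    if crop: p=p[crop[1]:crop[3],crop[0]:crop[2]]
    cv2.imwrite("pics/"+n,cv2.resize(p,None,fx=s,fy=s,interpolation=cv2.INTER_CUBIC))
E
python3 - <<'E'
from h import *
s=read_state();print(s)
for n in("top","scene"):
    im=get_image(n);save(im,n+"0.png");print(n,im["fx"],im["T"].round(2).tolist())
    if n=="scene":continue
    for t in("tee_a","pipe_a","nozzle","tray_green","tray_yellow","tray_red","jar","brush"):
        for r in trace(t,im):
            if r["p"]<.2: continue
            P=world(im,r["mask"]);
            if len(P)<5: continue
            zt=np.percentile(P[:,2],95);Q=P[P[:,2]>zt-6]
            rc=cv2.minAreaRect(Q[:,:2].astype(np.float32))
            ra=cv2.minAreaRect(P[:,:2].astype(np.float32))
            b=np.array(r["box"])*[560,420,560,420]
            print(t,round(r["p"],2),b.round().tolist(),"ztop",round(zt),"top",np.round(rc[0]),np.round(rc[1]),round(rc[2],1),"all",np.round(ra[0]),np.round(ra[1]),round(ra[2],1))
E
```

```text
pics
{'time': 0.0, 'joint_pos': array([ 6.12201761e+01,  1.76206275e+01,  8.63826503e+01,  8.13366404e-05,
        7.61107176e+01, -4.21312996e+00]), 'joint_velocities': array([ 0.07461455,  0.04920652, -0.05359732,  0.0947868 , -0.06119794,
       -0.00179954]), 'tau': array([-1.21527817e-03, -4.57525349e+01, -2.51924211e+01, -3.58581419e-04,
        1.34783806e-02, -1.61931933e-05]), 'tcp_pos': array([238.78627997, 522.3669512 , 252.40547197]), 'tool_rot': array([-9.01136816e+01,  8.45357617e-03, -2.45667219e+01]), 'ft_force': array([ 0.36745885,  0.22774792, -0.03518226]), 'ft_torque': array([-0.01671677,  0.01661579, -0.09793273]), 'finger_gap': 85.42659600222306}
top 440.3304138561317 [[0.01, 0.99, -0.15, 369.87], [-1.0, 0.0, -0.03, -19.31], [-0.03, 0.15, 0.99, 1079.5], [0.0, 0.0, 0.0, 1.0]]
tee_a 0.84 [170.0, 234.0, 202.0, 273.0] ztop 59 top [425. 239.] [ 9. 78.] 47.6 all [424. 242.] [56. 87.] 45.9
tee_a 0.64 [374.0, 227.0, 404.0, 265.0] ztop 59 top [ 449. -258.] [ 9. 76.] 63.8 all [ 450. -260.] [54. 83.] 65.1
pipe_a 0.81 [219.0, 238.0, 242.0, 258.0] ztop 61 top [438. 126.] [46
[... 511 characters left out ...]
yellow 0.24 [168.0, 237.0, 202.0, 269.0] ztop 59 top [425. 239.] [ 9. 78.] 47.6 all [424. 239.] [49. 82.] 46.4
tray_red 0.61 [339.0, 149.0, 405.0, 200.0] ztop 24 top [ 625. -219.] [151. 111.] 87.0 all [ 628. -222.] [160. 121.] 88.1
jar 0.96 [421.0, 234.0, 449.0, 260.0] ztop 56 top [ 441. -364.] [51. 51.] 2.0 all [ 441. -365.] [60. 60.] 7.7
jar 0.52 [371.0, 229.0, 404.0, 265.0] ztop 59 top [ 450. -259.] [ 9. 78.] 63.8 all [ 451. -260.] [52. 85.] 62.9
brush 0.7 [375.0, 224.0, 403.0, 266.0] ztop 59 top [ 450. -259.] [ 9. 78.] 63.8 all [ 451. -259.] [51. 83.] 63.4
scene 432.5854884774715 [[0.83, -0.37, 0.41, 901.67], [0.55, 0.56, -0.62, -609.02], [0.01, 0.74, 0.67, 702.34], [0.0, 0.0, 0.0, 1.0]]
```

View pics/top0.png

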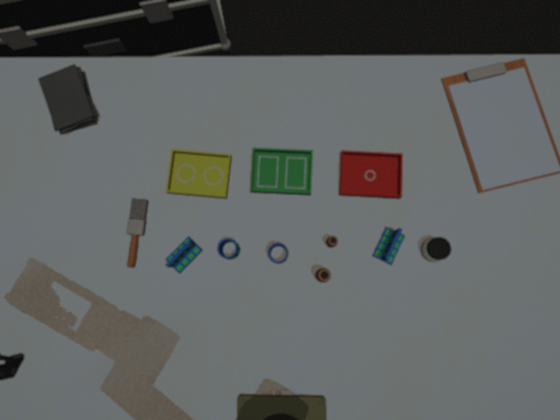

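View pics/scene0.png

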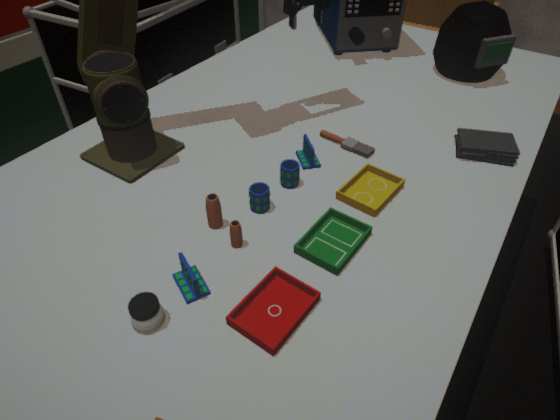

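The pictures show two nozzle-like things, at top pixels (332,241) and (323,274). The first looks smaller, so I'll measure both heights and enlarge them. Brush is at (136,232), jar at (436,248).

Run:
```python
from h import *
im=get_image("top");save(im,"noz.png",(300,220,420,290),6)
for c in((332,241),(323,274)):
    m=np.zeros((420,560),bool);m[c[1]-13:c[1]+13,c[0]-13:c[0]+13]=1
    P=world(im,m);P=P[P[:,2]>15];zt=P[:,2].max();Q=P[P[:,2]>zt-6]
    print(c,zt.round(),cv2.minEnclosingCircle(Q[:,:2].astype(np.float32)),cv2.minEnclosingCircle(P[:,:2].astype(np.float32)),len(P))
for t in("tray_green","tray_yellow","tray_red"):
    r=trace(t,im)[0];P=world(im,r["mask"]);Q=P[(P[:,2]>18)&(P[:,2]<32)]
    print(t,cv2.minAreaRect(Q[:,:2].astype(np.float32)))
    v,u=np.nonzero(r["mask"]);w=im["pixels"].min(2)>90
    print(world(im,w&r["mask"]).mean(0).round(1),np.ptp(world(im,w&r["mask"]),axis=0).round())
```

```text
(332, 241) 67.0 ((457.1609802246094, -119.03933715820312), 10.019560813903809) ((456.4021301269531, -117.99159240722656), 12.50279712677002) 108
(323, 274) 89.0 ((377.9005432128906, -96.81845092773438), 12.531148910522461) ((377.7695007324219, -96.26427459716797), 16.49137306213379) 178Traceback (most recent call last):
  File "<stdin>", line 8, in <module>
IndexError: list index out of range
```

View pics/noz.png

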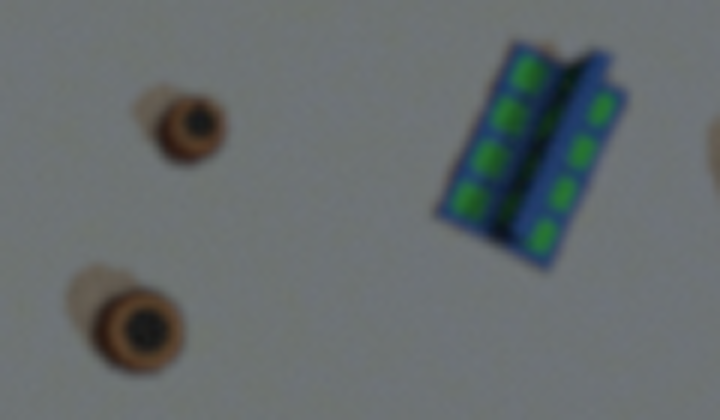

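The small one at (332,241) is 66 mm tall with a 20 mm top, which fits the nozzle. The one at (323,274) is 89 mm tall, so it's the decoy. I'll start with tee_a.

>>> {"name": "arm_command", "arguments": {"hand": [60,60,60], "slide": [[0,10,0],[0,10,0],[0,10,0]], "twist": [6,6,6]}}

```text
time: 0.9
tcp_pos: [239.1, 523.0, 223.2]
tool_rot: [-90.0, 0.0, -42.8]
ft_force: [-0.3, -0.9, 0.1]
finger_gap: 60.3
```

>>> {"name": "arm_command", "arguments": {"hand": [60,60,60,60,60,60,60,60], "slide": [[40,12,-10],[40,12,-10],[40,12,-10],[40,12,-10],[40,12,-10],[40,12,-10],[40,12,-10],[40,12,-10]], "twist": [0,0,0,0,0,0,0,0]}}

```text
time: 1.7
tcp_pos: [421.6, 246.3, 127.2]
tool_rot: [-89.9, -0.0, -42.6]
ft_force: [1.5, 0.7, -0.1]
finger_gap: 60.2
```

```bash
cat >> h.py <<'E'
def go(x,y,z,yaw):
    s=read_state();p=s["tcp_pos"];w=s["tool_rot"][2];a=np.radians(yaw)
    d=np.array([x,y])-p[:2]
    tw=(w-yaw+180)%360-180
    print("tcp",p.round(1),"rot",s["tool_rot"].round(1),"gap",round(s["finger_gap"],1),"f",s["ft_force"].round(1),"t",s["time"])
    print("->",x,y,z,yaw,"twist %.1f then dx %.1f dy %.1f dz %.1f"%(tw,d@[np.cos(a),np.sin(a)],p[2]-z,d@[-np.sin(a),np.cos(a)]))
E
python3 - <<'E'
from h import *
go(425,239,46,-42.4)
im=get_image("wrist");save(im,"w1.png")
E
```

```text
tcp [421.6 246.3 127.2] rot [-89.9  -0.  -42.6] gap 60.2 f [ 1.5  0.7 -0.1] t 1.7
-> 425 239 46 -42.4 twist -0.2 then dx 7.4 dy 81.2 dz -3.1
```

View pics/w1.png

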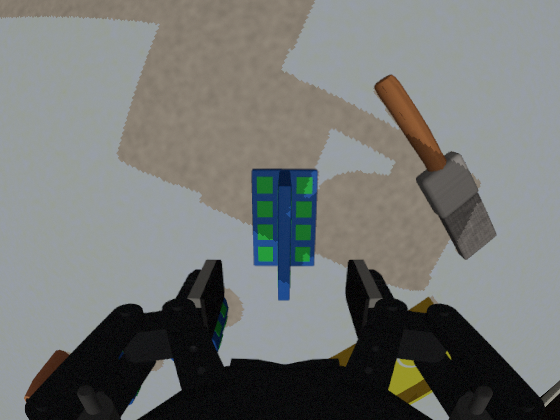

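The wrist view shows the web at column 284, centred between the fingers (about 205 to 365) and parallel to the pads. I'll descend and grip.

>>> {"name": "arm_command", "arguments": {"hand": [60,60,60,60,0,0,0,0], "slide": [[7,0,-3],[0,30,0],[0,30,0],[0,21,0],[0,0,0],[0,0,0],[0,0,0],[0,0,0]], "twist": [0,0,0,0,0,0,0,0]}}

```text
time: 2.55
tcp_pos: [424.7, 241.4, 47.6]
tool_rot: [-89.8, -0.1, -42.5]
ft_force: [-0.2, -1.2, -0.6]
finger_gap: 7.3
```

>>> {"name": "arm_command", "arguments": {"hand": [0,0,0,0,0,0,0], "slide": [[0,0,0],[0,0,0],[0,-20,0],[0,-20,0],[0,-20,0],[0,-20,0],[0,-20,0]], "twist": [0,0,-8,-8,-8,-8,-8]}}

```text
time: 3.25
tcp_pos: [423.3, 240.3, 147.2]
tool_rot: [-90.0, 0.0, -2.2]
ft_force: [0.1, 0.8, -2.0]
finger_gap: 6.9
```

```bash
python3 -c "
from h import *
go(634.6,37,100,-2.6)"
```

```text
tcp [423.3 240.3 147.2] rot [-90.    0.   -2.2] gap 6.9 f [ 0.1  0.8 -2. ] t 3.25
-> 634.6 37 100 -2.6 twist 0.4 then dx 220.3 dy 47.2 dz -193.5
```

>>> {"name": "arm_command", "arguments": {"hand": [0,0,0,0,0,0,0,0], "slide": [[20,0,-18],[29,0,-25],[29,0,-25],[29,0,-25],[29,0,-25],[29,0,-25],[29,0,-25],[26,0,-25]], "twist": [0.4,0,0,0,0,0,0,0]}}

```text
time: 4.05
tcp_pos: [634.5, 35.2, 146.2]
tool_rot: [-90.0, 0.0, -3.0]
ft_force: [1.1, 0.5, -0.5]
finger_gap: 6.9
```

>>> {"name": "arm_command", "arguments": {"hand": [0,0,0,0,0], "slide": [[0,0,0],[0,20,0],[0,20,0],[0,20,0],[0,0,0]], "twist": [0,0,0,0,0]}}

```text
time: 4.55
tcp_pos: [630.2, 36.9, 83.4]
tool_rot: [-90.0, 0.4, -3.0]
ft_force: [-0.3, 0.3, -1.8]
finger_gap: 7.4
```

```bash
python3 -c "
from h import *
go(634.6,37,51.6,-2.6)
im=get_image('wrist');save(im,'w2.png')"
```

```text
tcp [630.2  36.9  83.4] rot [-90.    0.4  -3. ] gap 7.4 f [-0.3  0.3 -1.8] t 4.55
-> 634.6 37 51.6 -2.6 twist -0.4 then dx 4.4 dy 31.8 dz 0.3
```

View pics/w2.png

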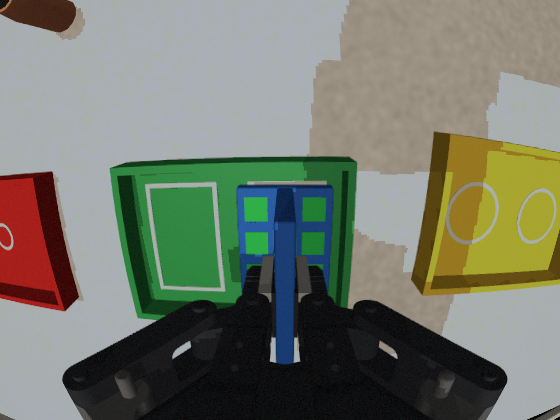

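The tee hangs over the right-hand outline (about columns 248 to 327) and is aligned with it. I'll lower it slowly.

>>> {"name": "arm_command", "arguments": {"hand": [0,0,0,0], "slide": [[3,10,0],[0,10,0],[0,6,0],[0,0,0]], "twist": [0,0,0,0]}}

```text
time: 5.0
tcp_pos: [635.8, 36.5, 59.3]
tool_rot: [-90.0, 0.1, -3.0]
ft_force: [0.0, -0.9, -1.2]
finger_gap: 7.3
```

>>> {"name": "arm_command", "arguments": {"hand": [0,0,0], "slide": [[0,2,0],[0,2,0],[0,0,0]], "twist": [0,0,0]}}

```text
time: 5.3
tcp_pos: [636.6, 36.4, 56.3]
tool_rot: [-90.0, -0.0, -3.0]
ft_force: [-0.4, 0.1, -0.6]
finger_gap: 6.9
```

>>> {"name": "arm_command", "arguments": {"hand": [0,0,0], "slide": [[0,2,0],[0,2,0],[0,0,0]], "twist": [0,0,0]}}

```text
time: 5.6
tcp_pos: [636.4, 36.4, 52.1]
tool_rot: [-90.0, 0.0, -3.0]
ft_force: [0.1, -0.4, -0.9]
finger_gap: 7.2
```

>>> {"name": "arm_command", "arguments": {"hand": [0,0], "slide": [[0,1,0],[0,0,0]], "twist": [0,0]}}

```text
time: 5.8
tcp_pos: [636.7, 36.5, 51.5]
tool_rot: [-90.0, -0.0, -3.0]
ft_force: [-0.9, 0.3, 1.6]
finger_gap: 7.3
```

>>> {"name": "arm_command", "arguments": {"hand": [40,40,40,40,80,80,80,80], "slide": [[0,0,0],[0,0,0],[0,-10,0],[0,-30,0],[0,-30,0],[0,-30,0],[0,0,0],[0,0,0]], "twist": [0,0,0,0,0,8,8,8]}}

```text
time: 6.6
tcp_pos: [637.8, 36.5, 154.1]
tool_rot: [-89.9, -0.2, -27.3]
ft_force: [-0.1, 0.3, 0.2]
finger_gap: 79.8
```

>>> {"name": "arm_command", "arguments": {"hand": [80,80,80,80,80,80,80,80], "slide": [[0,0,0],[0,0,0],[0,0,0],[0,0,0],[0,0,0],[0,0,0],[0,0,0],[0,0,0]], "twist": [8,8,8,8,8,8,8,7]}}

```text
time: 7.4
tcp_pos: [636.7, 36.4, 152.1]
tool_rot: [-90.0, -0.0, -90.3]
ft_force: [0.6, -0.4, -0.2]
finger_gap: 80.2
```

```bash
python3 -c "
from h import *
go(438,126,100,-90)
im=get_image('top');save(im,'t2.png',(140,130,420,290),2.5)
for r in trace('tee_a',im):
    P=world(im,r['mask']);Q=P[P[:,2]>50];print(r['p'],P[:,2].max(),cv2.minAreaRect(Q[:,:2].astype(np.float32)) if len(Q) else 0)
"
```

```text
tcp [636.7  36.4 152.1] rot [-90.   -0.  -90.3] gap 80.2 f [ 0.6 -0.4 -0.2] t 7.4
-> 438 126 100 -90 twist -0.3 then dx -89.6 dy 52.1 dz -198.7
0.6 63.19378760489133 ((450.22552490234375, -258.7698059082031), (8.477298736572266, 80.66307830810547), 63.67681884765625)
```

View pics/t2.png

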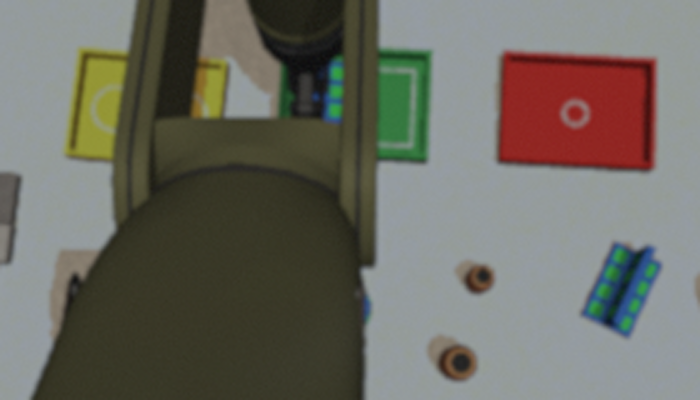

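The arm hides most of the trays, but the tee's squares show inside the green tray at crop (335,85), upright. On to pipe_a.

>>> {"name": "arm_command", "arguments": {"hand": [80,80,80,80,80,80,80], "slide": [[-15,0,-33],[-15,0,-33],[-15,7,-33],[-15,10,-33],[-15,15,-33],[-15,15,-34],[0,0,0]], "twist": [0,0,0,0,0,0,0]}}

```text
time: 8.2
tcp_pos: [429.4, 126.6, 102.6]
tool_rot: [-90.6, -0.1, -89.7]
ft_force: [-0.6, -0.2, -0.2]
finger_gap: 79.9
```

```bash
python3 -c "
from h import *
go(438,126,52,-90)
im=get_image('wrist');save(im,'w3.png')"
```

```text
tcp [429.4 126.6 102.6] rot [-90.6  -0.1 -89.7] gap 79.9 f [-0.6 -0.2 -0.2] t 8.2
-> 438 126 52 -90 twist 0.3 then dx 0.6 dy 50.6 dz 8.6
```

View pics/w3.png

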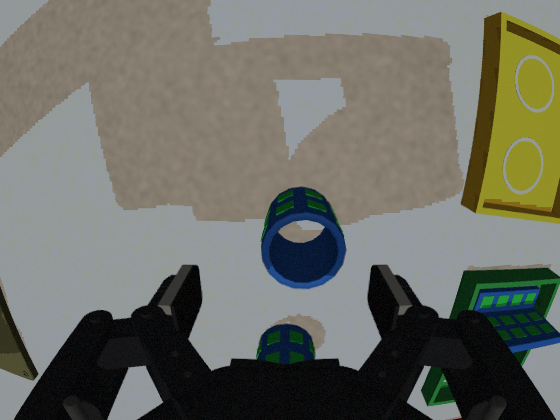

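The pipe's centre at column 303 is about 8 mm to the +x side, matching the reading, which is an overshoot still settling. tee_a stands upright in the green tray. I'll descend.

>>> {"name": "arm_command", "arguments": {"hand": [80,80,80,80], "slide": [[0,0,0],[0,15,0],[0,15,0],[0,0,0]], "twist": [0,0,0,0]}}

```text
time: 8.65
tcp_pos: [438.8, 126.0, 73.7]
tool_rot: [-90.0, -0.0, -90.0]
ft_force: [-0.6, 1.1, 0.1]
finger_gap: 80.1
```

```bash
python3 -c "
from h import *
go(438,126,50,-90)"
```

```text
tcp [438.8 126.   73.7] rot [-90.  -0. -90.] gap 80.1 f [-0.6  1.1  0.1] t 8.65
-> 438 126 50 -90 twist 0.0 then dx -0.0 dy 23.7 dz -0.8
```

>>> {"name": "arm_command", "arguments": {"hand": [80,80,0,0,0,0,0], "slide": [[0,13,0],[0,12,0],[0,0,0],[0,0,0],[0,0,0],[0,0,0],[0,0,0]], "twist": [0,0,0,0,0,0,0]}}

```text
time: 9.35
tcp_pos: [438.8, 126.3, 50.5]
tool_rot: [-89.8, 0.0, -90.0]
ft_force: [-0.6, -0.8, 5.2]
finger_gap: 47.1
```

>>> {"name": "arm_command", "arguments": {"hand": [0,0,0,0,0], "slide": [[0,-15,0],[0,-20,0],[0,-20,0],[0,-20,0],[0,-15,0]], "twist": [0,0,0,0,5]}}

```text
time: 9.85
tcp_pos: [438.0, 126.5, 140.9]
tool_rot: [-89.9, 0.0, -95.1]
ft_force: [-0.2, 0.6, -1.0]
finger_gap: 47.0
```

```bash
python3 -c "
from h import *
go(629,243,150,-95)"
```

```text
tcp [438.  126.5 140.9] rot [-89.9   0.  -95.1] gap 47.0 f [-0.2  0.6 -1. ] t 9.85
-> 629 243 150 -95 twist -0.1 then dx -132.7 dy -9.1 dz 180.1
```

>>> {"name": "arm_command", "arguments": {"hand": [0,0,0,0,0,0,0,0], "slide": [[-13,0,18],[-20,0,27],[-20,0,27],[-20,0,27],[-20,0,27],[-20,0,27],[-13,0,18],[-7,0,9]], "twist": [0,0,0,0,0,0,0,0]}}

```text
time: 10.65
tcp_pos: [630.3, 244.4, 139.3]
tool_rot: [-89.9, 0.0, -94.9]
ft_force: [0.4, -0.3, -0.3]
finger_gap: 46.9
```

>>> {"name": "arm_command", "arguments": {"hand": [0,0,0,0,0,0,0,0], "slide": [[0,0,0],[0,20,0],[0,20,0],[0,20,0],[0,10,0],[0,5,0],[0,0,0],[0,0,0]], "twist": [0,0,0,0,0,0,0,0]}}

```text
time: 11.45
tcp_pos: [628.8, 243.3, 65.2]
tool_rot: [-89.9, 0.0, -95.0]
ft_force: [-0.1, 0.7, 0.2]
finger_gap: 46.9
```

```bash
python3 -c "
from h import *
go(629,243,54,-95)"
```

```text
tcp [628.8 243.3  65.2] rot [-89.9   0.  -95. ] gap 46.9 f [-0.1  0.7  0.2] t 11.45
-> 629 243 54 -95 twist 0.0 then dx 0.3 dy 11.2 dz 0.2
```

>>> {"name": "arm_command", "arguments": {"hand": [0,0,0,0], "slide": [[0,4,0],[0,3,0],[0,2,0],[0,0,0]], "twist": [0,0,0,0]}}

```text
time: 11.85
tcp_pos: [628.1, 243.2, 55.0]
tool_rot: [-90.0, -0.0, -95.0]
ft_force: [0.7, 0.0, -0.9]
finger_gap: 46.9
```

>>> {"name": "arm_command", "arguments": {"hand": [0,0,0], "slide": [[0,1,0],[0,1,0],[0,0,0]], "twist": [0,0,0]}}

```text
time: 12.15
tcp_pos: [628.5, 243.3, 54.5]
tool_rot: [-90.0, 0.0, -95.0]
ft_force: [-2.5, -1.3, 5.1]
finger_gap: 47.6
```

>>> {"name": "arm_command", "arguments": {"hand": [78,78,78,78,78,78,78,78], "slide": [[0,0,0],[0,0,0],[0,0,0],[0,-15,0],[0,-30,0],[0,-30,0],[0,-20,0],[0,0,0]], "twist": [0,0,0,0,0,0,-5,0]}}

```text
time: 12.95
tcp_pos: [631.1, 244.1, 153.3]
tool_rot: [-89.5, 0.1, -89.9]
ft_force: [-0.1, -0.1, 0.3]
finger_gap: 77.9
```

```bash
python3 -c "
from h import *
go(428,9,100,-90)"
```

```text
tcp [631.1 244.1 153.3] rot [-89.5   0.1 -89.9] gap 77.9 f [-0.1 -0.1  0.3] t 12.95
-> 428 9 100 -90 twist 0.1 then dx 235.1 dy 53.3 dz -203.1
```

>>> {"name": "arm_command", "arguments": {"hand": [80,80,80,80,80,80,80,80], "slide": [[25,0,-22],[33,0,-28],[33,0,-28],[33,0,-28],[33,0,-28],[33,10,-28],[27,10,-23],[17,10,-15]], "twist": [0,0,0,0,0,0,0,0]}}

```text
time: 13.75
tcp_pos: [425.5, 7.8, 117.8]
tool_rot: [-90.1, -0.0, -90.1]
ft_force: [0.3, 0.1, -0.3]
finger_gap: 79.9
```

>>> {"name": "arm_command", "arguments": {"hand": [80,80,80], "slide": [[0,10,0],[0,10,0],[0,0,0]], "twist": [0,0,0]}}

```text
time: 14.05
tcp_pos: [428.8, 9.6, 97.2]
tool_rot: [-90.1, 0.0, -90.0]
ft_force: [0.1, -1.0, -0.6]
finger_gap: 79.9
```

```bash
python3 -c "
from h import *
go(428,9,49,-90)
im=get_image('wrist');save(im,'w4.png')"
```

```text
tcp [428.8   9.6  97.2] rot [-90.1   0.  -90. ] gap 79.9 f [ 0.1 -1.  -0.6] t 14.05
-> 428 9 49 -90 twist 0.0 then dx 0.6 dy 48.2 dz -0.8
```

View pics/w4.png

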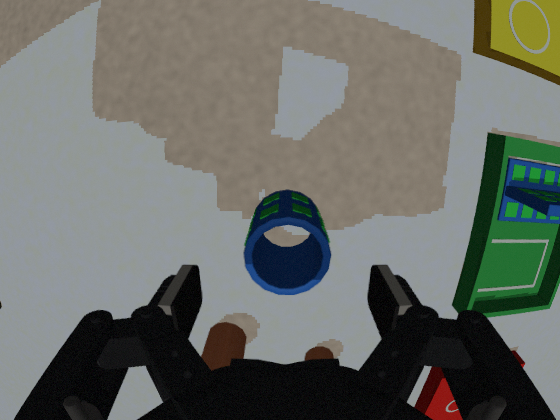

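The pipe's rim is centred at column 287, between the fingers. The decoy at (225,345) is clear of them, so I'll grip.

>>> {"name": "arm_command", "arguments": {"hand": [80,80,80,0,0,0,0,0], "slide": [[0,18,-1],[0,18,0],[0,13,0],[0,0,0],[0,0,0],[0,0,0],[0,0,0],[0,0,0]], "twist": [0,0,0,0,0,0,0,0]}}

```text
time: 14.9
tcp_pos: [428.5, 9.3, 50.1]
tool_rot: [-89.9, -0.0, -90.0]
ft_force: [0.2, 1.5, 3.7]
finger_gap: 46.9
```

>>> {"name": "arm_command", "arguments": {"hand": [0,0,0,0,0,0], "slide": [[0,-15,0],[0,-20,0],[0,-20,0],[0,-20,0],[0,-15,0],[0,0,0]], "twist": [0,0,0,0,5,0]}}

```text
time: 15.5
tcp_pos: [429.1, 9.0, 141.3]
tool_rot: [-89.7, 0.0, -95.0]
ft_force: [0.5, 0.9, -1.1]
finger_gap: 46.9
```

```bash
python3 -c "
from h import *
go(623,173,150,-95)"
```

```text
tcp [429.1   9.  141.3] rot [-89.7   0.  -95. ] gap 46.9 f [ 0.5  0.9 -1.1] t 15.5
-> 623 173 150 -95 twist 0.0 then dx -180.3 dy -8.7 dz 178.9
```

>>> {"name": "arm_command", "arguments": {"hand": [0,0,0,0,0,0,0,0], "slide": [[-17,0,17],[-26,0,26],[-26,0,26],[-26,0,26],[-26,0,26],[-26,0,26],[-20,0,20],[-13,0,13]], "twist": [0,0,0,0,0,0,0,0]}}

```text
time: 16.3
tcp_pos: [623.8, 174.4, 137.8]
tool_rot: [-90.0, 0.0, -94.8]
ft_force: [0.1, 0.3, -0.1]
finger_gap: 46.8
```

>>> {"name": "arm_command", "arguments": {"hand": [0,0,0,0,0,0,0,0], "slide": [[0,0,0],[0,20,0],[0,20,0],[0,20,0],[0,10,0],[0,5,0],[0,0,0],[0,0,0]], "twist": [0,0,0,0,0,0,0,0]}}

```text
time: 17.1
tcp_pos: [622.9, 172.8, 65.0]
tool_rot: [-89.9, 0.0, -95.0]
ft_force: [0.9, 0.5, -0.5]
finger_gap: 46.5
```

```bash
python3 -c "
from h import *
go(623,173,54,-95)
im=get_image('wrist');save(im,'w5.png')"
```

```text
tcp [622.9 172.8  65. ] rot [-89.9   0.  -95. ] gap 46.5 f [ 0.9  0.5 -0.5] t 17.1
-> 623 173 54 -95 twist 0.0 then dx -0.2 dy 11.0 dz 0.1
```

View pics/w5.png

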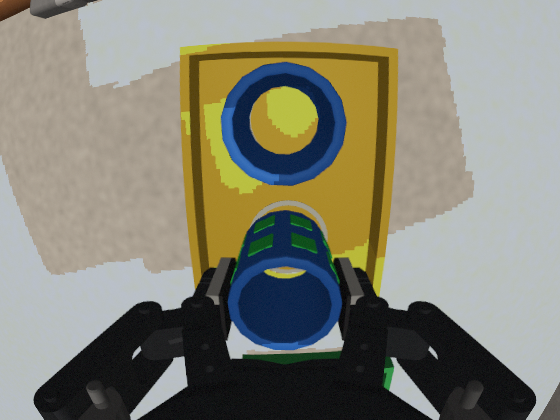

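pipe_a stands at (284,124) in the yellow tray, and pipe_b is over its own ring. I'll lower it.

>>> {"name": "arm_command", "arguments": {"hand": [0,0,0,0], "slide": [[0,4,0],[0,3,0],[0,2,0],[0,0,0]], "twist": [0,0,0,0]}}

```text
time: 17.55
tcp_pos: [622.2, 172.8, 54.9]
tool_rot: [-90.0, -0.0, -95.0]
ft_force: [0.5, -0.6, -0.7]
finger_gap: 46.6
```

>>> {"name": "arm_command", "arguments": {"hand": [0,0,0], "slide": [[0,1,0],[0,1,0],[0,0,0]], "twist": [0,0,0]}}

```text
time: 17.85
tcp_pos: [622.5, 172.9, 54.1]
tool_rot: [-90.0, 0.0, -95.0]
ft_force: [-2.0, -0.8, 4.9]
finger_gap: 46.5
```

>>> {"name": "arm_command", "arguments": {"hand": [78,78,78,78,78,78,78,70], "slide": [[0,0,0],[0,0,0],[0,0,0],[0,-15,0],[0,-30,0],[0,-30,0],[0,-25,0],[0,0,0]], "twist": [0,0,0,0,0,-7,-8,-8]}}

```text
time: 18.65
tcp_pos: [625.5, 173.6, 159.1]
tool_rot: [-89.5, -0.1, -71.6]
ft_force: [0.6, 1.2, 0.5]
finger_gap: 70.4
```

>>> {"name": "arm_command", "arguments": {"hand": [60,60,60,60,60,60,60,60], "slide": [[0,0,0],[0,0,0],[0,0,0],[0,0,0],[0,0,0],[0,0,0],[0,0,0],[0,0,0]], "twist": [-8,-8,-8,-8,-8,-8,-8,-8]}}

```text
time: 19.45
tcp_pos: [622.6, 172.9, 154.5]
tool_rot: [-90.0, -0.1, -7.6]
ft_force: [-1.0, 0.7, 0.1]
finger_gap: 59.9
```

```bash
python3 -c "
from h import *
go(457,-119,100,-3)"
```

```text
tcp [622.6 172.9 154.5] rot [-90.   -0.1  -7.6] gap 59.9 f [-1.   0.7  0.1] t 19.45
-> 457 -119 100 -3 twist -4.6 then dx -150.1 dy 54.5 dz -300.2
```

>>> {"name": "arm_command", "arguments": {"hand": [60], "slide": [[0,0,0]], "twist": [-4.6]}}

```text
time: 19.55
tcp_pos: [622.6, 172.9, 154.5]
tool_rot: [-90.0, -0.1, -3.1]
ft_force: [0.2, -0.6, 0.5]
finger_gap: 60.3
```

>>> {"name": "arm_command", "arguments": {"hand": [60,60,60,60,60,60,60,60], "slide": [[-15,0,-30],[-20,0,-40],[-20,0,-40],[-20,0,-40],[-20,0,-40],[-20,0,-40],[-20,0,-40],[-15,10,-30]], "twist": [0,0,0,0,0,0,0,0]}}

```text
time: 20.35
tcp_pos: [454.9, -120.0, 145.3]
tool_rot: [-90.1, -0.2, -3.4]
ft_force: [0.5, 0.4, -0.2]
finger_gap: 60.0
```

>>> {"name": "arm_command", "arguments": {"hand": [60,60,60], "slide": [[0,20,0],[0,20,0],[0,0,0]], "twist": [0,0,0]}}

```text
time: 20.65
tcp_pos: [453.5, -117.8, 102.4]
tool_rot: [-89.9, 0.2, -3.4]
ft_force: [-1.2, 0.6, -0.3]
finger_gap: 60.0
```

```bash
python3 -c "
from h import *
go(457,-119,44,-3)
im=get_image('wrist');save(im,'w6.png')"
```

```text
tcp [ 453.5 -117.8  102.4] rot [-89.9   0.2  -3.4] gap 60.0 f [-1.2  0.6 -0.3] t 20.65
-> 457 -119 44 -3 twist -0.4 then dx 3.5 dy 58.4 dz -1.0
```

View pics/w6.png

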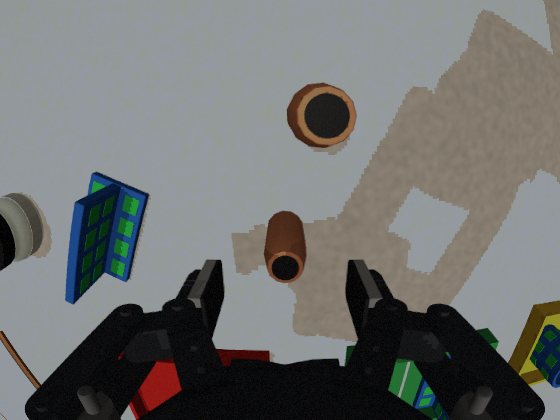

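The small nozzle's tip is at (285,267), centred between the fingers, with the decoy at (322,115) well clear.

>>> {"name": "arm_command", "arguments": {"hand": [60,60,60,60,0,0,0,0], "slide": [[0,20,0],[0,20,0],[0,15,0],[0,9,0],[0,0,0],[0,0,0],[0,0,0],[0,0,0]], "twist": [0,0,0,0,0,0,0,0]}}

```text
time: 21.5
tcp_pos: [455.9, -117.9, 40.4]
tool_rot: [-90.0, -0.1, -3.4]
ft_force: [-0.2, 1.8, 5.5]
finger_gap: 24.1
```

>>> {"name": "arm_command", "arguments": {"hand": [0,0,0,0,0,0,0,0], "slide": [[0,0,0],[0,0,0],[0,-15,0],[0,-20,0],[0,-20,0],[0,-20,0],[0,-15,0],[0,0,0]], "twist": [0,0,0,0,0,0,0,0]}}

```text
time: 22.3
tcp_pos: [456.6, -118.4, 131.4]
tool_rot: [-90.1, -0.3, -3.4]
ft_force: [1.4, -0.2, -1.5]
finger_gap: 24.2
```

```bash
python3 -c "
from h import *
go(625,-219,130,-3)"
```

```text
tcp [ 456.6 -118.4  131.4] rot [-90.1  -0.3  -3.4] gap 24.2 f [ 1.4 -0.2 -1.5] t 22.3
-> 625 -219 130 -3 twist -0.4 then dx 173.5 dy 1.4 dz -91.7
```

>>> {"name": "arm_command", "arguments": {"hand": [0,0,0,0,0,0,0,0], "slide": [[20,0,-10],[30,0,-15],[30,0,-16],[30,0,-16],[30,0,-16],[20,0,-11],[14,0,-7],[0,0,0]], "twist": [0,0,0,0,0,0,0,0]}}

```text
time: 23.1
tcp_pos: [625.0, -220.1, 127.8]
tool_rot: [-90.0, -0.0, -3.4]
ft_force: [-0.3, 0.2, -0.5]
finger_gap: 24.3
```

>>> {"name": "arm_command", "arguments": {"hand": [0,0,0,0,0,0,0,0], "slide": [[0,0,0],[0,20,0],[0,20,0],[0,18,0],[0,10,0],[0,5,0],[0,0,0],[0,0,0]], "twist": [0,0,0,0,0,0,0,0]}}

```text
time: 23.9
tcp_pos: [623.8, -218.9, 57.0]
tool_rot: [-90.0, -0.1, -3.4]
ft_force: [-0.4, -0.4, -0.6]
finger_gap: 24.4
```

```bash
python3 -c "
from h import *
go(625,-219,45,-3)"
```

```text
tcp [ 623.8 -218.9   57. ] rot [-90.   -0.1  -3.4] gap 24.4 f [-0.4 -0.4 -0.6] t 23.9
-> 625 -219 45 -3 twist -0.4 then dx 1.2 dy 12.0 dz -0.0
```

>>> {"name": "arm_command", "arguments": {"hand": [0,0,0,0], "slide": [[0,4,0],[0,3,0],[0,3,0],[0,0,0]], "twist": [0,0,0,0]}}

```text
time: 24.3
tcp_pos: [623.1, -218.7, 45.8]
tool_rot: [-90.0, 0.0, -3.4]
ft_force: [-0.2, 0.2, -0.9]
finger_gap: 24.2
```

>>> {"name": "arm_command", "arguments": {"hand": [0,0,0], "slide": [[0,1,0],[0,1,0],[0,0,0]], "twist": [0,0,0]}}

```text
time: 24.6
tcp_pos: [623.6, -218.9, 44.5]
tool_rot: [-90.0, -0.0, -3.4]
ft_force: [-1.1, -0.1, -0.1]
finger_gap: 24.2
```

>>> {"name": "arm_command", "arguments": {"hand": [0,0,0], "slide": [[0,1,0],[0,0,0],[0,0,0]], "twist": [0,0,0]}}

```text
time: 24.9
tcp_pos: [623.6, -218.9, 44.4]
tool_rot: [-90.0, -0.0, -3.4]
ft_force: [-1.0, 0.8, 5.7]
finger_gap: 24.2
```

>>> {"name": "arm_command", "arguments": {"hand": [55,55,55,55,55,55,55,55], "slide": [[0,0,0],[0,0,0],[0,0,0],[0,-15,0],[0,-30,0],[0,-30,0],[0,-25,0],[0,0,0]], "twist": [0,0,0,0,0,8,8,6.8]}}

```text
time: 25.7
tcp_pos: [626.4, -220.1, 149.1]
tool_rot: [-90.0, -0.5, -26.5]
ft_force: [-0.3, -0.3, 0.9]
finger_gap: 55.1
```

```bash
python3 -c "
from h import *
go(449.5,-258.7,100,-26.2)"
```

```text
tcp [ 626.4 -220.1  149.1] rot [-90.   -0.5 -26.5] gap 55.1 f [-0.3 -0.3  0.9] t 25.7
-> 449.5 -258.7 100 -26.2 twist -0.3 then dx -141.7 dy 49.1 dz -112.7
```

>>> {"name": "arm_command", "arguments": {"hand": [55,55,55,55,55,55,55,55], "slide": [[-20,0,-16],[-30,0,-24],[-30,0,-24],[-30,0,-24],[-29,0,-24],[0,15,0],[0,15,0],[0,15,0]], "twist": [0,0,0,0,0,0,0,0]}}

```text
time: 26.5
tcp_pos: [449.5, -258.7, 99.3]
tool_rot: [-90.0, -0.1, -26.2]
ft_force: [0.3, 0.5, -0.0]
finger_gap: 55.3
```

>>> {"name": "arm_command", "arguments": {"hand": [55,55], "slide": [[0,0,0],[0,0,0]], "twist": [0,0]}}

```text
time: 26.7
tcp_pos: [449.5, -258.2, 99.0]
tool_rot: [-90.0, -0.0, -26.2]
ft_force: [-0.1, 0.2, 0.7]
finger_gap: 54.9
```

```bash
python3 -c "
from h import *
go(449.5,-258.7,47,-26.2)
im=get_image('wrist');save(im,'w7.png')"
```

```text
tcp [ 449.5 -258.2   99. ] rot [-90.   -0.  -26.2] gap 54.9 f [-0.1  0.2  0.7] t 26.7
-> 449.5 -258.7 47 -26.2 twist 0.0 then dx 0.2 dy 52.0 dz -0.4
```

View pics/w7.png

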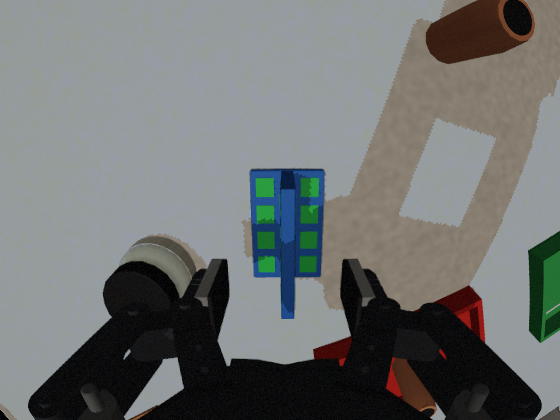

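The web at column 288 is centred between the pads, and the jar at (150,280) is outside the fingers' path. I'll grip.

>>> {"name": "arm_command", "arguments": {"hand": [55,55,55,0,0,0,0,0], "slide": [[0,20,0],[0,20,0],[0,12,0],[0,0,0],[0,0,0],[0,0,0],[0,0,0],[0,0,0]], "twist": [0,0,0,0,0,0,0,0]}}

```text
time: 27.55
tcp_pos: [450.0, -258.5, 47.2]
tool_rot: [-90.0, -0.1, -26.2]
ft_force: [0.7, 1.4, 4.1]
finger_gap: 7.3
```

>>> {"name": "arm_command", "arguments": {"hand": [0,0,0,0,0,0,0], "slide": [[0,0,0],[0,-20,0],[0,-20,0],[0,-20,0],[0,-20,0],[0,-20,0],[0,0,0]], "twist": [0,0,0,-8,-8,-7,0]}}

```text
time: 28.25
tcp_pos: [450.6, -259.1, 148.6]
tool_rot: [-90.2, -0.3, -3.2]
ft_force: [-0.3, -0.7, -1.2]
finger_gap: 7.3
```

```bash
python3 -c "
from h import *
go(631.4,-33,147,-3)"
```

```text
tcp [ 450.6 -259.1  148.6] rot [-90.2  -0.3  -3.2] gap 7.3 f [-0.3 -0.7 -1.2] t 28.25
-> 631.4 -33 147 -3 twist -0.2 then dx 168.7 dy 1.6 dz 235.2
```

>>> {"name": "arm_command", "arguments": {"hand": [0,0,0,0,0,0,0,0], "slide": [[16,0,23],[24,0,33],[24,0,33],[24,0,33],[24,0,33],[24,0,33],[20,0,28],[13,0,19]], "twist": [0,0,0,0,0,0,0,0]}}

```text
time: 29.05
tcp_pos: [631.8, -30.5, 144.4]
tool_rot: [-90.0, 0.1, -3.3]
ft_force: [-0.3, -0.9, -0.6]
finger_gap: 7.1
```

>>> {"name": "arm_command", "arguments": {"hand": [0,0,0,0,0,0,0,0], "slide": [[0,0,0],[0,20,0],[0,20,0],[0,20,0],[0,15,0],[0,5,0],[0,0,0],[0,0,0]], "twist": [0,0,0,0,0,0,0,0]}}

```text
time: 29.85
tcp_pos: [631.0, -33.2, 66.5]
tool_rot: [-90.0, -0.0, -3.2]
ft_force: [0.0, -0.6, -2.0]
finger_gap: 7.4
```

```bash
python3 -c "
from h import *
go(631.4,-33,51.5,-3)
im=get_image('wrist');save(im,'w8.png')"
```

```text
tcp [631.  -33.2  66.5] rot [-90.   -0.   -3.2] gap 7.4 f [ 0.  -0.6 -2. ] t 29.85
-> 631.4 -33 51.5 -3 twist -0.2 then dx 0.4 dy 15.0 dz 0.2
```

View pics/w8.png

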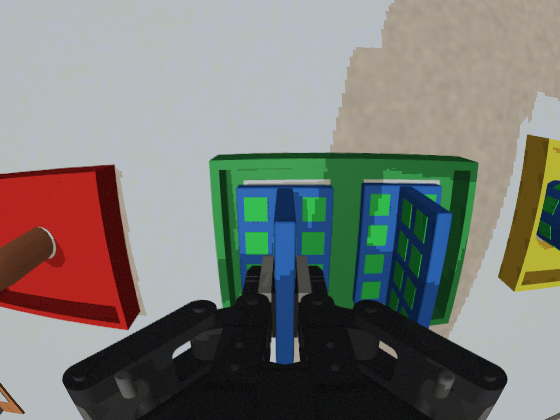

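tee_b (columns 238 to 330) hangs above its outline, clear of tee_a (columns 362 to 440) and the tray walls. The nozzle stands on its ring. I'll lower it.

>>> {"name": "arm_command", "arguments": {"hand": [0,0,0,0,0], "slide": [[0,5,0],[0,4,0],[0,3,0],[0,1,0],[0,0,0]], "twist": [0,0,0,0,0]}}

```text
time: 30.4
tcp_pos: [630.8, -32.7, 53.0]
tool_rot: [-90.0, 0.0, -3.2]
ft_force: [-0.6, 0.3, -0.6]
finger_gap: 7.1
```

>>> {"name": "arm_command", "arguments": {"hand": [0,0,0], "slide": [[0,1,0],[0,1,0],[0,0,0]], "twist": [0,0,0]}}

```text
time: 30.7
tcp_pos: [631.2, -32.8, 51.4]
tool_rot: [-90.0, -0.0, -3.2]
ft_force: [-0.1, -0.4, -1.0]
finger_gap: 7.3
```

>>> {"name": "arm_command", "arguments": {"hand": [0,0,0], "slide": [[0,1,0],[0,0,0],[0,0,0]], "twist": [0,0,0]}}

```text
time: 31.0
tcp_pos: [631.1, -32.8, 51.3]
tool_rot: [-90.0, -0.0, -3.2]
ft_force: [-2.3, 0.8, 4.5]
finger_gap: 7.1
```

Contact. Next I release, lift, and clear the view.

>>> {"name": "arm_command", "arguments": {"hand": [40,40,40,40,40,40,40,40], "slide": [[0,0,0],[0,0,0],[0,0,0],[0,-15,0],[0,-35,0],[0,-35,0],[0,-40,0],[0,-30,0]], "twist": [0,0,0,0,0,0,0,0]}}

```text
time: 31.8
tcp_pos: [631.6, -32.9, 207.6]
tool_rot: [-90.0, -0.1, -3.2]
ft_force: [0.4, 0.2, -0.0]
finger_gap: 40.2
```

>>> {"name": "arm_command", "arguments": {"hand": [40,40,40,40,40,40,40,40], "slide": [[-10,0,-40],[-20,0,-40],[-20,0,-40],[-20,0,-40],[-20,0,-40],[-20,0,-40],[-20,0,-40],[-20,0,-40]], "twist": [0,0,0,0,0,0,0,0]}}

```text
time: 32.6
tcp_pos: [462.4, -345.4, 205.2]
tool_rot: [-90.0, -0.0, -3.2]
ft_force: [1.0, -0.8, 1.0]
finger_gap: 39.8
```

>>> {"name": "arm_command", "arguments": {"hand": [40,40,40,40,40,40,40,40], "slide": [[-20,0,-40],[-20,0,-40],[-20,0,-40],[0,0,-40],[0,0,0],[0,0,0],[0,0,0],[0,0,0]], "twist": [0,0,0,0,0,0,0,0]}}

```text
time: 33.4
tcp_pos: [395.1, -498.9, 205.2]
tool_rot: [-89.9, 0.0, -3.1]
ft_force: [0.2, 0.2, 0.7]
finger_gap: 40.0
```

Run:
```python
from h import *
print(read_state()["tcp_pos"])
im=get_image("top");save(im,"t9.png",(110,130,470,290),2.2)
m=np.ones((420,560),bool);P=world(im,m);m2=np.zeros_like(P[:,0])
tr={"g":(633,2,-2.6),"y":(626,208,-4.8),"r":(625,-219,-3)}
for k,(x,y,w) in tr.items():
    a=np.radians(w);d=P[:,:2]-[x,y];L=np.c_[d@[np.cos(a),np.sin(a)],d@[-np.sin(a),np.cos(a)]]
    for s in(((-70,0),(0,70)) if k!="r" else ((-70,70),)):
        q=(abs(L[:,0])<50)&(L[:,1]>s[0])&(L[:,1]<s[1])&(P[:,2]>54)&(P[:,2]<120)
        if q.sum(): r=cv2.minAreaRect(L[q].astype(np.float32));print(k,s,"zmax",np.percentile(P[q,2],[50,98]).round(1),"local",np.round(r[0],1),np.round(r[1],1),round(r[2],1))
for t in("jar","brush"):
    for r in trace(t,im)[:1]:
        Q=world(im,r["mask"]);print(t,r["p"],np.round(r["box"]*np.array([560,420,560,420])),cv2.minAreaRect(Q[:,:2].astype(np.float32)))
```

```text
[ 395.1442982  -498.86440655  205.15685234]
g (-70, 0) zmax [62.5 66.2] local [ -1.  -36.5] [ 8.3 79.3] 89.2
g (0, 70) zmax [62.3 65.9] local [ 0.8 32.6] [ 8.4 79.3] 89.6
y (-70, 0) zmax [62.  66.3] local [ -2.3 -37.7] [47.  46.3] 24.8
y (0, 70) zmax [61.5 66.3] local [-3.1 33.6] [47.8 45.5] 50.6
r (-70, 70) zmax [66.9 72.2] local [-1.7 -0.5] [20.6 19.7] 12.1
jar 0.98 [423. 232. 450. 264.] ((440.5608215332031, -360.84124755859375), (53.64133834838867, 56.094886779785156), 59.98501968383789)
brush 0.8 [122. 199. 148. 267.] ((477.74072265625, 363.5749206542969), (49.99855041503906, 168.33453369140625), 85.3642578125)
```

View pics/t9.png

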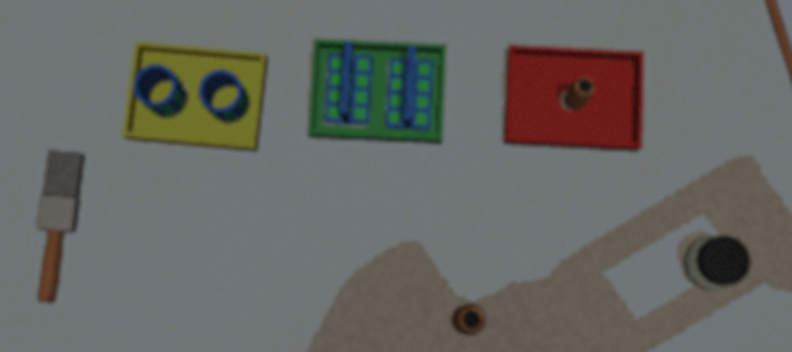

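All five stand upright in their trays, with tops at 4 mm plus their own height and local offsets well inside the limits. The jar and brush haven't moved.

```bash
python3 -c "
from bench import *
print(hand_in())"
```

```text
the job is handed in; nothing more can be done
None
```

The bench is tidied and handed in at about 33 s of the 120 s allowed. `hand_in()` reported no verdict, so what follows is from my own last checks.

- **Placing:** both T coupons are in the green tray, both pipes in the yellow tray and the small nozzle in the red tray. Each was lowered until the wrist force showed it touching the tray floor, then released. I left the taller nozzle look-alike (89 mm) alone.
- **Last top view:** the gripper was well clear by then, and all five pieces stand upright. Their tops are at about 62–67 mm, which matches each piece's own height plus the 4 mm tray floor. Centres are within about 3 mm of the marked places.
- **Jar and brush:** the jar measured within about 4 mm of its first position, and part of that is a partial outline rather than movement. The brush was never properly measured at the start, because the network confused it with a T coupon. It lies in the same place in the pictures, and the arm never came down near it.

No check failed. Readings taken right after fast moves were off by up to 9 mm while the arm settled, so I let it settle before gripping or setting anything down.

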